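Unlatch the centrifuge and hold its lid half open

TASK

The stay of the bench centrifuge's lid is missing, so hold the lid for the nurse who will take the tubes out: first press the red pad of the latch lever on its right side down until it clicks and stays down by itself, and let go of it. Then take the lid by the black grip at its front, raise it to about 50 degrees from shut, and hold it still there: finish while still holding the grip, because the lid falls shut if let go. Leave the other things on the desk where they are.

Things in the scene. Friction and masses are not known exactly. Their poses are not given: they have to be found in the camera images.
- centrifuge: small white bench centrifuge, fixed, 190 mm deep (its x), 200 mm wide (its y), 105 mm tall, on which lies a 12 mm blue lid with a clear window, hinged along the back; four tubes inside. Origin: centre of its underside. Its x axis points from its front to its back, y to its left (seen from the robot), z up. Latch lever on its right flank (-y).
- lid (a joint): opening angle of the lid in rad: 0 shut, growing as its front rises, stop at 1.4 (50 degrees = 0.873). The lid reaches 182 mm forward from the hinge. No stay: weight and a spring pull it shut from every angle (2 to 4 N at the grip). Locked while the latch lever is up; free with the lever down.
- lid_hinge (a point): midpoint of the lid's hinge line; in the centrifuge's frame at x +85, y 0, z 105 mm. The hinge line runs along the centrifuge's y.
- lid_grip_point (a point): middle of the lid's grip, a black upright tongue jutting 52 mm forward from the middle of the lid's front edge, 12 mm thick (centrifuge's y), 22 mm high, free on both sides. Shut: centrifuge frame x -125, y 0, z 111 mm, 28 mm ahead of the lid's edge. Moves with the lid, up and back on an arc of 210 mm about the hinge line.
- lever (a joint): angle of the latch lever in rad: 0 up (sprung, lid locked), 0.36 fully down at its stop. Pressed down at its red pad it resists with up to 6 to 9 N, snaps over at about 0.2, and then a detent draws it to 0.36 and keeps it there when released (lid unlocked).
- lever_pad_top (a point): centre of the top of the lever's red pad (34x34x7 mm, front end of the yellow lever on the right flank), where it is pressed. Centrifuge frame: x -96, y -126, z 96 mm with the lever up; 25 mm lower and 5 mm further forward fully down. The lever turns about a line along the centrifuge's y at x -30, z 70 mm.
- sample_cup: screw-top sample cup, white with an orange lid, 62 mm across, 69 mm tall; stands loose on the desk, to be left alone. Origin: centre of its underside.
- reagent_white: brown reagent bottle with a white cap, 36 mm across, 81 mm tall; stands loose on the desk, to be left alone. Origin: centre of its underside.
- reagent_black: brown reagent bottle with a black cap, 36 mm across, 67 mm tall; stands loose on the desk, to be left alone. Origin: centre of its underside.
- tumbler: dark purple drinking tumbler, 68 mm across, 215 mm tall; stands loose on the desk, to be left alone. Origin: centre of its underside.
- masking_tape: roll of masking tape lying flat, 106 mm across, 26 mm high; stands loose on the desk, to be left alone. Origin: centre of its underside.
- rubber_stamp: wooden hand stamp with a round knob, 22x48x69 mm; stands loose on the desk, to be left alone. Origin: centre of its underside.
- stapler: black desk stapler, 135x32x45 mm; stands loose on the desk, to be left alone. Origin: centre of its underside.
- highlighter: orange highlighter pen lying flat, 115 mm long; stands loose on the desk, to be left alone. Origin: centre of its underside.

How it is judged (in metres and radians):
On the way, in this order (a step that is already met when the one before it is completed fails the run):
1. the latch lever stays down by itself, not touched, with the lid still shut (value of joint lever above 0.32 rad and contact force between the fingers and lever_c0 below 0.2 N and value of joint lid below 0.06 rad), for 0.2 s.
2. the lid is held by its grip at 45 to 55 degrees (value of joint lid between 0.785 and 0.96 rad and value of joint lever above 0.32 rad and contact force between the fingers and lid_c0 above 0.5 N), for 0.5 s.
At the end, for the whole second after the job is handed in: The lid stands still at 45 to 55 degrees (0.785 to 0.96 rad), the fingers hold its black grip (more than 0.5 N), and the latch lever is still down in its detent (above 0.32 rad) (all of step 2 and velocity of joint lid between -0.05 and 0.05 rad/s); the arm keeps its last pose, push and grip.
It fails at once if a bystander is shifted by more than 30 mm or knocked over (distance of any of sample_cup, reagent_white, reagent_black, tumbler, masking_tape, rubber_stamp, stapler, highlighter from where it was at the start of the episode above 0.03 m or angle between any of sample_cup, reagent_white, reagent_black, tumbler, masking_tape, rubber_stamp, stapler, highlighter's own z axis and vertical above 0.5 rad).
It also fails if it takes over 48 s, if anything falls off the work surface, if the arm or the gripper's body presses on something with over 40 N, if the wrist force passes 120 N, or if a joint passes its speed limit or range.

ROBOT

A 6-joint arm with a two-finger parallel gripper is mounted at the origin on a cart in front of the work surface, level with it; the furniture and walls round the work are solid. World frame = base frame: x ahead of the robot, y to its left, z up, the work surface at z = 0. Lengths are in m, angles in degrees, forces in N, time in s.
With the tool pointing down it reaches from about 0.3 to 0.75 m from the base axis. Payload 8.5 kg.
Tool frame: the origin (TCP) lies at the very end of the fingers, on their centre line; the grasp point (between the pads) lies 19 mm behind it (env.grasp_offset is the distance from the TCP to the grasp point, in m); y points along the fingers, z is the direction in which the jaws open and shut, and the axes are right-handed (so a half turn about y gives the same grasp; the last joint's range is limited). The gripper opens to 85 mm and grips with 20 to 120 N. Pads are 22 mm wide; open, the fingers measure 114 mm over their backs; the gripper's body (76 mm by 85 mm) begins 54 mm behind the grasp point. The pads swing forward as they close: fully open they stand 13 mm farther back than shut.
Start: joints at [-89.57, 21.807, 74.336, -0, 83.858, -12.336], TCP at [0.122, -0.536, 0.231] pointing down, gripper open.
Joint ranges: [-178.18, 178.18], [-50.72, 133.34], [12.68, 142.11], [-81.47, 261.47], [9.98, 163.14], [-165.26, 165.26]. Speed limits (degrees/s): [136.94, 136.94, 180, 180, 180, 180].

INTERFACE

Orientations are given as a 3x3 rotation matrix whose columns are the frame's x, y, z axes.
In Python, from rig import env gives the robot as it stands. The module is installed in compiled form; this text tells all that it offers.
- The arm moves only by the shell command python3 -m pendant 'ROWS' [FORCE]. ROWS is JSON, a list of rows, each a list of 3 entries, a list of its own where there are three numbers: the shift along the world's x, y, z as a fraction of full scale, then the turn about the world's z as a fraction of full scale, then the opening, from 0 (shut) to 1 (fully open). A call has 1 to 12 rows; each row shifts and turns the commanded pose from where the row before left it; what a row does not reach is not made up. Full scale, the value 1, is 30 mm for a shift and 5 degrees for a turn. A row lasts 1/12 s, in which the tool goes at most 41.7 mm and 7.16 degrees, less where a joint would pass 70% of its speed; a pose out of reach is approached as far as the arm can. A call with a number of a shift or a turn outside -1 to 1 is refused whole. A call with a gripper value outside its range is refused whole. The fingers move at their own pace and stop on an object; FORCE is the grip in N (left out, the last holds). Time passes only in rows, so rows that do not move let the fingers close. It gives the time, the measured TCP pose, the force and the opening at its end, in the units of the state.
- env.observe(): the state, without advancing time (a new reading comes with each control period).
- env.get_image(name): name is "scene" or "top"; returns (picture, depth): 480x640x3 uint8, red, green, blue; 480x640 float32, m along the optical axis (not along the pixel's ray), 0 where there is no reading.
- env.camera_model(name): a dict with "camera_matrix" (3x3 intrinsics, pixels), "R" (3x3) and "t" (3): a world point X has camera coordinates R X + t. Camera axes: x right, y down, z forward; pixel columns grow to the right and rows downward; lengths in m; the calibration is good to about 2 mm. A picture is of the moment at which its call begins. camera_model takes no time and is no camera call.
- env.close_job(): hands the job in, once; it reports no verdict.
The state is a dict: "time_s": time; "q": joint angles; "qvel": joint speeds; "joint_efforts": joint torques, N m; "position": TCP position; "tool_rot": TCP orientation; "ft_force": force on the tool from outside, world axes, zero at the start; "wrist_torque": the same for the moment, N m; "grip_width": finger opening in m.
Only numpy, scipy, OpenCV 4.12 (cv2) and the standard library are available. Lean on these libraries where they do the work, as an engineer would, in place of code of your own. Each camera call takes 0.05 s, during which the arm holds its last target.

## Working session

There is one attempt and no reset: what is moved stays moved. The work goes in short steps, Python scripts to look and compute and a shell command to move; the robot and the scene stay as the last step left them, time stands still between calls to the robot, and variables do not carry over. Pictures are saved under pics/ and viewed, and the job is handed in when it is done.

```bash
mkdir -p pics; python3 - <<'E'
from rig import env
import cv2,numpy as np
o=env.observe()
for k,v in o.items(): print(k,np.round(v,3).tolist())
print(env.grasp_offset)
for n in("scene","top"):
    p,d=env.get_image(n); cv2.imwrite(f"pics/{n}0.png",p[:,:,::-1]); np.savez(f"{n}0.npz",p=p,d=d)
    m=env.camera_model(n); print(n,{k:np.round(v,3).tolist() for k,v in m.items()})
E
```

```text
time_s 0.0
q [-89.569, 21.841, 74.386, -0.002, 83.859, -12.335]
qvel [0.032, -0.001, 0.01, 0.056, -0.024, -0.04]
joint_efforts [0.001, -44.846, -23.128, -0.0, 0.005, -0.0]
position [0.122, -0.536, 0.231]
tool_rot [[-0.975, -0.0, 0.221], [-0.221, 0.001, -0.975], [-0.0, -1.0, -0.001]]
ft_force [-0.181, 0.723, 0.477]
wrist_torque [-0.004, 0.025, 0.013]
grip_width 0.085
0.0187
scene {'camera_matrix': [[485.178, 0.0, 311.264], [0.0, 485.178, 235.163], [0.0, 0.0, 1.0]], 'R': [[0.893, -0.449, 0.012], [-0.295, -0.607, -0.738], [0.339, 0.656, -0.675]], 't': [-0.462, 0.243, 1.045]}
top {'camera_matrix': [[491.02, 0.0, 314.056], [0.0, 491.02, 237.188], [0.0, 0.0, 1.0]], 'R': [[0.06, -0.998, 0.002], [-0.977, -0.059, -0.207], [0.207, 0.01, -0.978]], 't': [0.003, 0.552, 1.212]}
```

View pics/scene0.png

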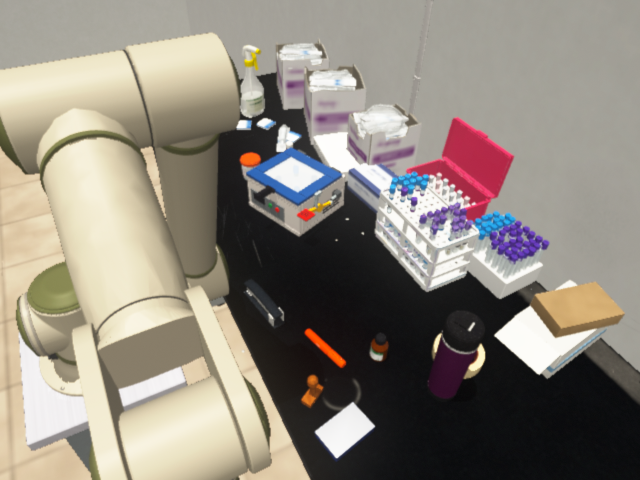

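View pics/top0.png

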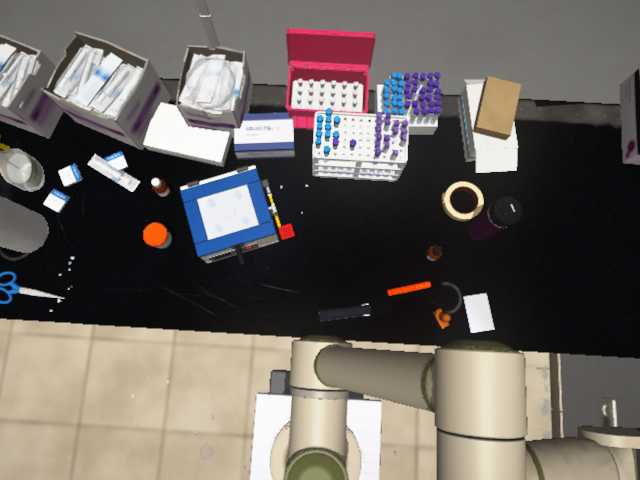

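The top view shows the blue lid at about (230,213), the red pad at (287,232), and the black grip at about (240,253). The scene view shows the lid at (295,175) and the pad at (306,214).

```bash
cat > h.py <<'E'
import numpy as np,cv2
from rig import env
def cloud(n,d):
    m=env.camera_model(n);K=np.array(m["camera_matrix"]);R=np.array(m["R"]);t=np.array(m["t"])
    v,u=np.mgrid[:480,:640]
    c=np.stack([(u-K[0,2])/K[0,0]*d,(v-K[1,2])/K[1,1]*d,d],-1)
    return (c-t)@R
def ray(n,u,v,z):
    m=env.camera_model(n);K=np.array(m["camera_matrix"]);R=np.array(m["R"]);t=np.array(m["t"])
    r=R.T@np.array([(u-K[0,2])/K[0,0],(v-K[1,2])/K[1,1],1]);C=-R.T@t
    return C+r*(z-C[2])/r[2]
def proj(n,X):
    m=env.camera_model(n);c=np.array(m["R"])@X+m["t"];q=np.array(m["camera_matrix"])@c
    return q[:2]/q[2]
E
python3 - <<'E'
from h import *
for n in("top","scene"):
    z=np.load(n+"0.npz");p=z["p"];d=z["d"];X=cloud(n,d);h=cv2.cvtColor(p,cv2.COLOR_RGB2HSV)
    b=((h[...,0]>100)&(h[...,0]<118)&(h[...,1]>150)&(h[...,2]>70)).astype(np.uint8)
    sel=((X[...,2]>.09)&(X[...,2]<.14)&(X[...,0]>.35)&(X[...,0]<.8)&(X[...,1]>-.05)&(X[...,1]<.4)&(d>0))
    if n=="scene": pass
    m=b*sel
    c=max(cv2.findContours(m.astype(np.uint8),cv2.RETR_EXTERNAL,cv2.CHAIN_APPROX_NONE)[0],key=cv2.contourArea)
    rect=None
    pts=np.array([ray(n,u,v,.117)[:2] for u,v in c[:,0]],np.float32)
    r=cv2.minAreaRect(pts);print(n,"lid",r,np.round(cv2.boxPoints(r),4).tolist(),"z",np.median(X[m>0][:,2]))
    red=((h[...,0]<6)|(h[...,0]>174))&(h[...,1]>180)&(h[...,2]>120)&(X[...,2]>.03)&(X[...,2]<.13)&(X[...,0]>.3)&(X[...,0]<.65)&(X[...,1]>-.1)&(X[...,1]<.3)
    P=X[red];print("red",red.sum(),np.median(P,0),P.min(0),P.max(0)); T=P[P[:,2]>np.percentile(P[:,2],60)-.006];print(T.mean(0))
    c=max(cv2.findContours(red.astype(np.uint8),cv2.RETR_EXTERNAL,cv2.CHAIN_APPROX_NONE)[0],key=cv2.contourArea)
    print(cv2.boundingRect(c))
E
```

```text
top lid ((0.5903325080871582, 0.25460559129714966), (0.1759633719921112, 0.19865664839744568), 21.004669189453125) [[0.4726000130176544, 0.3158000111579895], [0.5437999963760376, 0.13030000030994415], [0.7081000208854675, 0.19339999556541443], [0.636900007724762, 0.3788999915122986]] z 0.116708495649254
red 184 [0.55227035 0.10632427 0.09562375] [0.51165403 0.08608183 0.05382765] [0.57335428 0.20624954 0.10296433]
[0.55340726 0.10555846 0.09587189]
(279, 224, 16, 16)
scene lid ((0.5876924395561218, 0.2508135437965393), (0.17981594800949097, 0.1991642564535141), 20.899599075317383) [[0.4681999981403351, 0.3118000030517578], [0.5392000079154968, 0.1256999969482422], [0.7071999907493591, 0.1898999959230423], [0.6362000107765198, 0.375900000333786]] z 0.11626821224714672
red 120 [0.55061836 0.10366787 0.09531646] [0.51067218 0.08468164 0.04850047] [0.57146139 0.20421355 0.09920173]
[0.55177325 0.10279366 0.09552156]
(298, 209, 17, 12)
```

```bash
python3 - <<'E'
import cv2
a=cv2.imread("pics/top0.png")[150:280,150:310];cv2.imwrite("pics/topc.png",cv2.resize(a,None,fx=4.5,fy=4.5,interpolation=2))
a=cv2.imread("pics/scene0.png")[130:250,225:365];cv2.imwrite("pics/scenec.png",cv2.resize(a,None,fx=5,fy=5,interpolation=2))
E
```

```text
(no output)
```

View pics/topc.png

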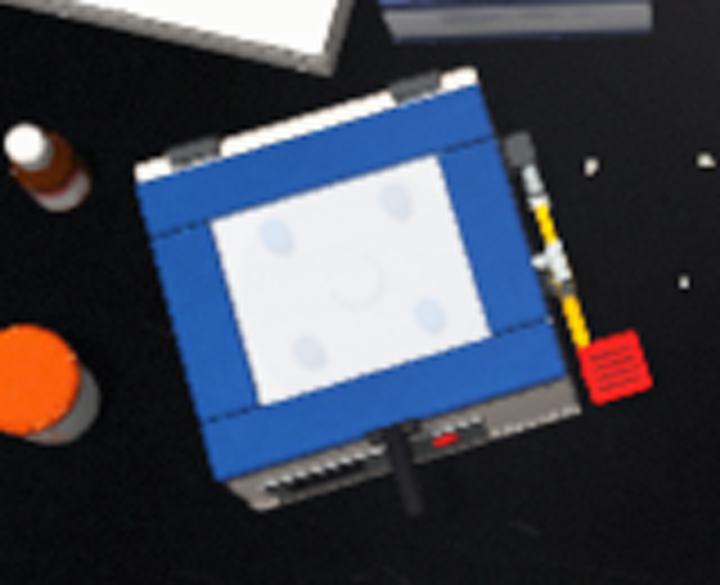

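View pics/scenec.png

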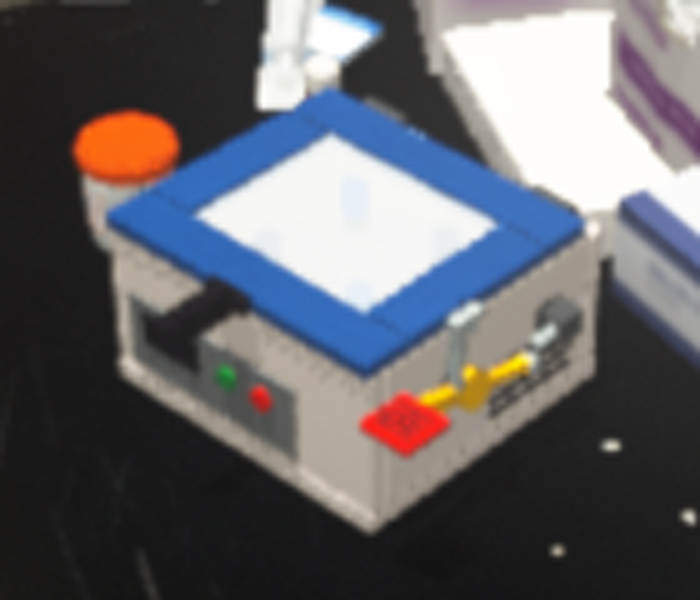

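```bash
python3 -m pendant '[[[0.3,0.4,0.1],0.14,0],[[0.6,0.85,0.1],0.14,0],[[0.6,0.85,0.1],0.14,0],[[0.6,0.85,0.1],0.14,0],[[0.6,0.85,0],0.14,0],[[0.6,0.85,0],0.14,0],[[0.6,0.85,0],0.14,0],[[0.6,0.85,0],0.14,0],[[0.6,0.85,0],0.14,0],[[0.6,0.85,0],0.14,0],[[0.6,0.85,0],0.12,0],[[0.6,0.85,0],0.12,0]]' 40
```

```text
time_s: 1.1
position: [0.329, -0.2416, 0.2434]
tool_rot: [[-0.933, 0.0, 0.359], [-0.359, 0.0, -0.933], [-0.0, -1.0, -0.0]]
ft_force: [0.6, -1.1, -0.0]
grip_width: -0.0005
```

```bash
python3 -m pendant '[[[0.6,0.85,0],0,0],[[0.6,0.85,0],0,0],[[0.6,0.85,0],0,0],[[0.6,0.85,0],0,0],[[0.6,0.85,0],0,0],[[0.6,0.85,0],0,0],[[0.6,0.85,0],0,0],[[0.6,0.85,0],0,0],[[0.6,0.85,0],0,0],[[0.6,0.85,0],0,0],[[0,0,0],0,0],[[0,0,0],0,0]]'
```

```text
time_s: 2.1
position: [0.5083, 0.0127, 0.243]
tool_rot: [[-0.933, -0.001, 0.361], [-0.361, 0.0, -0.933], [0.001, -1.0, -0.0]]
ft_force: [-0.1, -0.4, -0.4]
grip_width: 0.0001
```

```bash
python3 -m pendant '[[[0.38,0.73,0],0,0],[[0.38,0.73,0],0,0],[[0.38,0.73,0],0,0],[[0.38,0.73,0],0,0],[[0,0,-0.8],0,0],[[0,0,-0.8],0,0],[[0,0,-0.8],0,0],[[0,0,-0.8],0,0],[[0,0,-0.5],0,0],[[0,0,-0.3],0,0],[[0,0,0],0,0],[[0,0,0],0,0]]'
python3 - <<'E'
from h import *
o=[]
for n,(y,x) in(("top",(150,180)),("scene",(130,235))):
    p,d=env.get_image(n); np.savez(n+"1.npz",p=p,d=d); o.append(cv2.resize(p[y:y+130,x:x+130,::-1],(400,400),interpolation=2))
cv2.imwrite("pics/s1.png",np.hstack(o))
E
```

```text
time_s: 3.1
position: [0.5541, 0.0983, 0.124]
tool_rot: [[-0.934, 0.0, 0.357], [-0.357, -0.0, -0.934], [-0.0, -1.0, 0.0]]
ft_force: [0.2, 0.2, -0.4]
grip_width: 0.0002
```

View pics/s1.png

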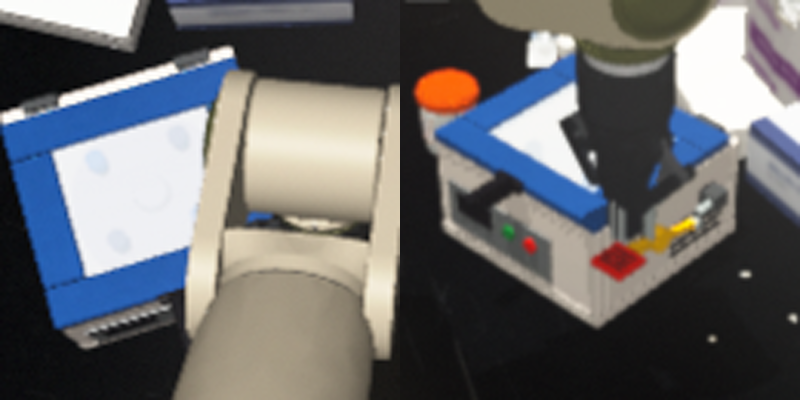

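The scene crop shows the fingertips just above the red pad (620,240), with the knuckles flaring out over the lid edge. I'll check their height from depth.

```bash
python3 - <<'E'
from h import *
z=np.load("scene1.npz");X=cloud("scene",z["d"]);p=z["p"].astype(int)
y=np.array([-.358,.934]);c=np.array([.5965,.2558])
dark=p.max(-1)<70
s=dark&(X[...,2]>.12)&(X[...,2]<.30)&(np.hypot(X[...,0]-.554,X[...,1]-.098)<.09)
P=X[s];l=(P[:,:2]-c)@y
for a,b in((-.2,-.17),(-.17,-.155),(-.155,-.14),(-.14,-.11),(-.11,-.1),(-.1,-.09),(-.09,-.08),(-.08,-.04)):
    q=P[(l>a)&(l<b)]; print(a,b,len(q),np.round(np.percentile(q[:,2],[0,5,50]),3) if len(q) else "")
print(np.round(env.observe()["q"],1))
E
```

```text
-0.2 -0.17 177 [0.185 0.195 0.234]
-0.17 -0.155 361 [0.169 0.185 0.27 ]
-0.155 -0.14 329 [0.136 0.147 0.224]
-0.14 -0.11 292 [0.162 0.172 0.227]
-0.11 -0.1 30 [0.174 0.176 0.192]
-0.1 -0.09 48 [0.179 0.19  0.2  ]
-0.09 -0.08 36 [0.195 0.202 0.214]
-0.08 -0.04 4 [0.209 0.209 0.214]
[-2.  28.7 81.8 -0.  69.4 67.1]
```

```bash
python3 -m pendant '[[[0,0,0],1,0],[[0,0,0],1,0],[[0,0,0],1,0],[[0,0,0],1,0],[[0,0,0],1,0],[[0,0,0],1,0],[[0,0,0],1,0],[[0,0,0],1,0],[[0,0,0],1,0],[[0,0,0],1,0],[[0,0,0],1,0],[[0,0,0],1,0]]'
python3 -m pendant '[[[0,0,0],1,0],[[0,0,0],1,0],[[0,0,0],1,0],[[0,0,0],1,0],[[0,0,0],1,0],[[0,0,0],1,0],[[0,0,-0.3],0,0],[[0,0,-0.3],0,0],[[0,0,-0.2],0,0],[[0,0,0],0,0]]'
```

```text
time_s: 4.2
position: [0.5545, 0.0986, 0.1245]
tool_rot: [[-0.153, 0.002, 0.988], [-0.988, -0.0, -0.153], [-0.0, -1.0, 0.002]]
ft_force: [-1.0, -0.3, -0.4]
grip_width: 0.0003
time_s: 5.03
position: [0.5533, 0.0987, 0.0977]
tool_rot: [[0.356, -0.003, 0.934], [-0.934, 0.0, 0.356], [-0.001, -1.0, -0.003]]
ft_force: [-1.0, -0.0, -0.2]
grip_width: 0.0001
```

```bash
python3 -m pendant '[[[0,0,-0.15],0,0],[[0,0,-0.15],0,0],[[0,0,0],0,0]]';  python3 -m pendant '[[[0,0,-0.15],0,0],[[0,0,0],0,0]]'; python3 -m pendant '[[[0,0,-0.15],0,0],[[0,0,0],0,0]]';
```

```text
time_s: 5.28
position: [0.554, 0.0985, 0.0905]
tool_rot: [[0.357, -0.0, 0.934], [-0.934, -0.001, 0.357], [0.0, -1.0, -0.0]]
ft_force: [-3.5, -0.8, 6.2]
grip_width: -0.0004
time_s: 5.45
position: [0.5539, 0.0985, 0.0857]
tool_rot: [[0.357, -0.0, 0.934], [-0.934, -0.0, 0.357], [0.0, -1.0, -0.0]]
ft_force: [-1.1, -1.4, 2.6]
grip_width: -0.0002
time_s: 5.62
position: [0.5538, 0.0987, 0.0807]
tool_rot: [[0.357, -0.001, 0.934], [-0.934, 0.0, 0.357], [-0.0, -1.0, -0.001]]
ft_force: [-0.3, -0.5, 0.1]
grip_width: -0.0001
```

```bash
python3 -m pendant '[[[0,0,-0.15],0,0],[[0,0,-0.1],0,0],[[0,0,0],0,0]]';  python3 -m pendant '[[[0,0,0.4],0,0],[[0,0,0.8],0,0],[[0,0,0.8],0,0],[[0,0,0.8],0,0],[[0,0,0],0,0],[[0,0,0],0,0]]'
python3 - <<'E'
from h import *
z=np.load("scene0.npz");o=[cv2.resize(z["p"][130:250,245:365,::-1],(400,400),interpolation=2)]
p,d=env.get_image("scene"); np.savez("scene2.npz",p=p,d=d); o.append(cv2.resize(p[130:250,245:365,::-1],(400,400),interpolation=2))
cv2.imwrite("pics/s2.png",np.hstack(o))
X=cloud("scene",d);h=cv2.cvtColor(p,cv2.COLOR_RGB2HSV)
red=((h[...,0]<6)|(h[...,0]>174))&(h[...,1]>180)&(h[...,2]>90)&(np.hypot(X[...,0]-.55,X[...,1]-.103)<.05)
print(red.sum(),np.median(X[red],0))
E
```

```text
time_s: 5.87
position: [0.5547, 0.0988, 0.0741]
tool_rot: [[0.358, 0.001, 0.934], [-0.934, 0.0, 0.358], [0.0, -1.0, 0.001]]
ft_force: [-2.8, -0.4, 8.2]
grip_width: 0.0002
time_s: 6.37
position: [0.5546, 0.0988, 0.1585]
tool_rot: [[0.358, 0.002, 0.934], [-0.934, 0.0, 0.358], [0.001, -1.0, 0.002]]
ft_force: [-0.6, -0.3, -0.5]
grip_width: -0.0002
125 [0.54862153 0.10206566 0.07155842]
```

View pics/s2.png

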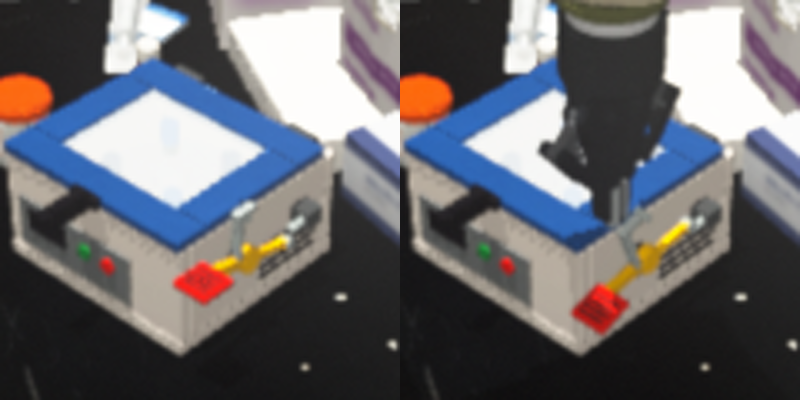

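The red pad now sits lower, at about (600,305) in the crop. Its measured height is 0.0716 against an expected 0.071, so the lever has latched. Next I'll measure the grip directly.

```bash
python3 - <<'E'
from h import *
c=np.array([.5965,.2558]);ex=np.array([.934,.358]);ey=np.array([-.358,.934])
for n in("top0","scene0","scene2"):
    z=np.load(n+".npz");X=cloud(n[:-1],z["d"]);
    l=(X[...,:2]-c)@ex;w=(X[...,:2]-c)@ey
    s=(z["p"].max(-1)<75)&(X[...,2]>.112)&(X[...,2]<.13)&(l<-.104)&(l>-.17)&(abs(w)<.03)
    P=X[s];print(n,s.sum(),np.round(P.mean(0),4),"l",np.round(np.percentile(l[s],[0,50,100]),4),"w",np.round(np.percentile(w[s],[0,25,50,75,100]),4),"z",P[:,2].max())
E
```

```text
top0 93 [0.4789 0.2112 0.1201] l [-0.1464 -0.1263 -0.104 ] w [-0.0054 -0.0028  0.0003  0.0035  0.0073] z 0.12658118834506613
scene0 75 [0.4784 0.2074 0.1184] l [-0.1494 -0.1273 -0.1045] w [-0.0094 -0.0049 -0.0037 -0.0014  0.0053] z 0.12448839502314472
scene2 73 [0.4785 0.2077 0.1183] l [-0.1472 -0.1285 -0.1045] w [-0.0088 -0.0048 -0.0035 -0.0009  0.0051] z 0.12408593178015129
```

```bash
python3 -m pendant '[[[0,0,1],-1,0],[[0,0,1],-1,0],[[-0.2,0.3,0],-1,0],[[-0.2,0.3,0],-1,0],[[-0.2,0.3,0],-1,0],[[-0.2,0.3,0],-1,0],[[-0.2,0.3,0],-1,0],[[-0.2,0.3,0],-1,0],[[-0.2,0.3,0],-1,0],[[-0.2,0.3,0],-1,0],[[-0.2,0.3,0],-1,0],[[-0.2,0.3,0],-1,0]]'
python3 -m pendant '[[[-0.2,0.3,0],-1,0.6],[[-0.2,0.3,0],-1,0.6],[[-0.2,0.1,0],-1,0.6],[[0,0,0],-1,0.6],[[0,0,0],-1,0.6],[[0,0,0],-1,0.6],[[0,0,0],0,0.6],[[0,0,0],0,0.6],[[0,0,0],0,0.6]]'
```

```text
time_s: 7.42
position: [0.4934, 0.1891, 0.2162]
tool_rot: [[-0.633, -0.003, 0.774], [-0.774, -0.0, -0.633], [0.002, -1.0, -0.002]]
ft_force: [0.7, 0.1, 0.2]
grip_width: 0.0001
time_s: 8.17
position: [0.476, 0.2096, 0.2171]
tool_rot: [[-0.933, -0.001, 0.36], [-0.36, -0.0, -0.933], [0.001, -1.0, -0.0]]
ft_force: [0.4, 0.4, -0.5]
grip_width: 0.0513
```

```bash
python3 -m pendant '[[[0,0,-0.6],0,0.6],[[0,0,-0.6],0,0.6],[[0,0,-0.6],0,0.6],[[0,0,-0.6],0,0.6],[[0,0,-0.4],0,0.6],[[0,0,-0.4],0,0.6],[[0,0,0],0,0.6]]'
python3 -m pendant '[[[0,0,-0.4],0,0.6],[[0,0,-0.4],0,0.6],[[0,0,-0.2],0,0.6],[[0,0,0],0,0.6],[[0,0,0],0,0.6]]'
python3 - <<'E'
from h import *
o=[]
for n,(y,x) in(("top",(150,180)),("scene",(110,215))):
    p,d=env.get_image(n); np.savez(n+"3.npz",p=p,d=d); o.append(cv2.resize(p[y:y+130,x:x+130,::-1],(400,400),interpolation=2))
cv2.imwrite("pics/s3.png",np.hstack(o))
E
```

```text
time_s: 8.75
position: [0.475, 0.2094, 0.1195]
tool_rot: [[-0.933, -0.004, 0.359], [-0.359, -0.001, -0.933], [0.004, -1.0, -0.001]]
ft_force: [-0.5, -0.7, -0.7]
grip_width: 0.0511
time_s: 9.17
position: [0.4763, 0.2097, 0.0922]
tool_rot: [[-0.934, 0.0, 0.358], [-0.358, 0.0, -0.934], [-0.0, -1.0, 0.0]]
ft_force: [-0.0, -0.8, -0.3]
grip_width: 0.051
```

View pics/s3.png

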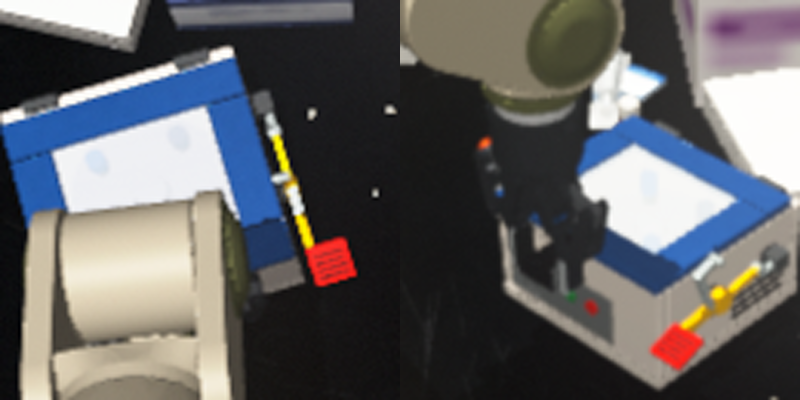

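The fingers straddle the grip and the wrist reads no contact. The lever is still down. Closing now.

```bash
python3 -m pendant '[[[0,0,0],0,0],[[0,0,0],0,0],[[0,0,0],0,0],[[0,0,0],0,0],[[0,0,0],0,0],[[0,0,0],0,0],[[0,0,0],0,0],[[0,0,0],0,0]]' 50
python3 - <<'E'
import numpy as np
# arc plan, start at r=(213,6) for 3mm fwd; print cumulative moves
a0=np.arctan2(6,213);r=np.hypot(6,213);ex=np.array([.934,.358])
pv=np.zeros(3)
for d in np.arange(5,51,5):
    a=a0+np.radians(d);b=np.array([*(ex*r*(np.cos(a0)-np.cos(a))),r*(np.sin(a)-np.sin(a0))])
    print(d,np.round(b,1),"units",np.round((b-pv)/30,2));pv=b
E
```

```text
time_s: 9.93
position: [0.4754, 0.2119, 0.0921]
tool_rot: [[-0.934, -0.001, 0.358], [-0.358, 0.004, -0.934], [-0.001, -1.0, -0.004]]
ft_force: [-3.6, 13.3, 1.5]
grip_width: 0.0113
5 [ 1.2  0.5 18.5] units [0.04 0.02 0.62]
10 [ 4.   1.5 36.9] units [0.09 0.04 0.61]
15 [ 8.2  3.2 54.9] units [0.14 0.05 0.6 ]
20 [13.9  5.3 72.5] units [0.19 0.07 0.59]
25 [21.   8.1 89.5] units [0.24 0.09 0.57]
30 [ 29.5  11.3 105.7] units [0.28 0.11 0.54]
35 [ 39.2  15.  121.1] units [0.32 0.12 0.51]
40 [ 50.1  19.2 135.5] units [0.37 0.14 0.48]
45 [ 62.2  23.9 148.9] units [0.4  0.15 0.44]
50 [ 75.4  28.9 161. ] units [0.44 0.17 0.41]
```

```bash
python3 -m pendant '[[[-0.03,0.08,0],0,0],[[0,0,0],0,0],[[0.02,0.01,0.31],0,0],[[0.02,0.01,0.31],0,0],[[0.04,0.02,0.3],0,0],[[0.05,0.02,0.31],0,0],[[0,0,0],0,0],[[0,0,0],0,0]]'
python3 - <<'E'
from h import *
p,d=env.get_image("scene"); cv2.imwrite("pics/s4.png",cv2.resize(p[60:250,185:375,::-1],(570,570),interpolation=2))
E
```

```text
time_s: 10.6
position: [0.4792, 0.2137, 0.1293]
tool_rot: [[-0.934, 0.001, 0.358], [-0.358, -0.0, -0.934], [-0.001, -1.0, 0.0]]
ft_force: [0.2, -1.6, -1.5]
grip_width: 0.0108
```

View pics/s4.png

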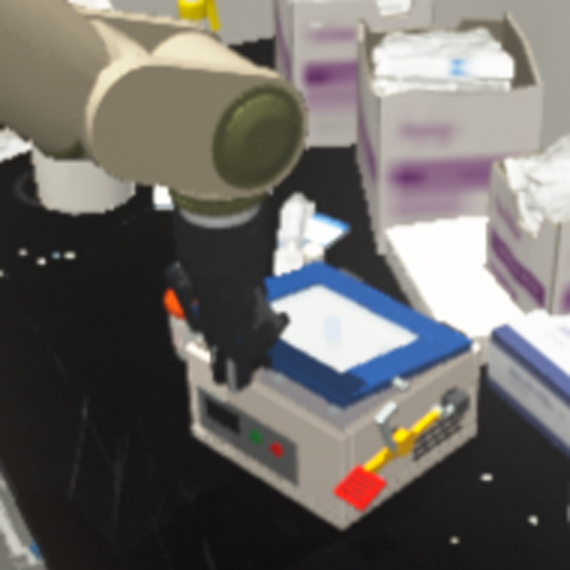

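The lid is rising, with its front edge visibly lifted at about (345,395), and the lever stays down. Continuing along the arc.

```bash
python3 -m pendant '[[[0.07,0.02,0.3],0,0],[[0.07,0.03,0.3],0,0],[[0.09,0.03,0.3],0,0],[[0.1,0.04,0.29],0,0],[[0.11,0.04,0.29],0,0],[[0.13,0.05,0.28],0,0],[[0.14,0.05,0.27],0,0],[[0.14,0.06,0.27],0,0],[[0,0,0],0,0],[[0,0,0],0,0]]'
python3 -m pendant '[[[0.16,0.06,0.26],0,0],[[0.16,0.06,0.25],0,0],[[0.18,0.07,0.24],0,0],[[0.19,0.07,0.24],0,0],[[0.2,0.07,0.22],0,0],[[0.2,0.08,0.22],0,0],[[0.22,0.08,0.21],0,0],[[0.22,0.09,0.2],0,0],[[0,0,0],0,0],[[0,0,0],0,0]]'
python3 - <<'E'
from h import *
o=[]
for n,(y,x) in(("top",(130,150)),("scene",(60,185))):
    p,d=env.get_image(n); np.savez(n+"5.npz",p=p,d=d); o.append(cv2.resize(p[y:y+190,x:x+190,::-1],(400,400),interpolation=2))
cv2.imwrite("pics/s5.png",np.hstack(o))
E
```

```text
time_s: 11.48
position: [0.5042, 0.2233, 0.1972]
tool_rot: [[-0.934, -0.001, 0.358], [-0.358, -0.0, -0.934], [0.001, -1.0, 0.0]]
ft_force: [-1.6, -2.8, -0.6]
grip_width: 0.0112
time_s: 12.32
position: [0.55, 0.2408, 0.2522]
tool_rot: [[-0.934, -0.001, 0.358], [-0.358, -0.0, -0.934], [0.001, -1.0, -0.0]]
ft_force: [-2.8, -0.8, -1.2]
grip_width: 0.0108
```

View pics/s5.png

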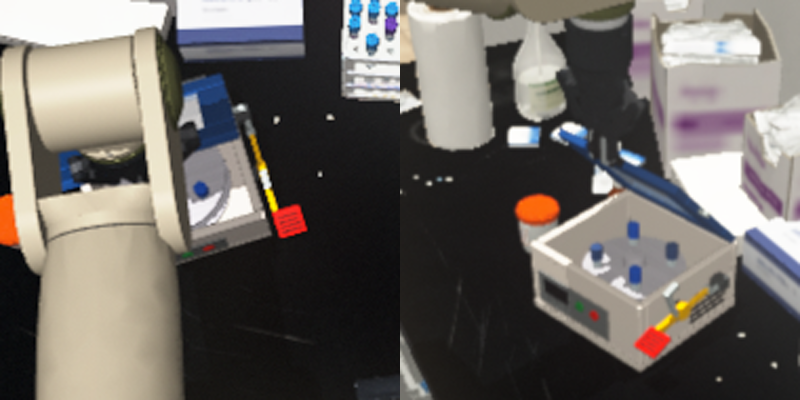

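The lid stands open with the grip in the fingers, and the tubes are visible. I'll measure the lid angle from the depth data.

```bash
python3 - <<'E'
from h import *
c=np.array([.5965,.2558]);ex=np.array([.934,.358]);ey=np.array([-.358,.934])
for n in("top5","scene5"):
    z=np.load(n+".npz");X=cloud(n[:-1],z["d"]);h=cv2.cvtColor(z["p"],cv2.COLOR_RGB2HSV)
    l=(X[...,:2]-c)@ex;w=(X[...,:2]-c)@ey
    b=(h[...,0]>100)&(h[...,0]<120)&(h[...,1]>120)&(X[...,2]>.12)&(X[...,2]<.28)&(abs(w)<.105)&(l>-.1)&(l<.1)
    b=cv2.erode(b.astype(np.uint8),np.ones((2,2)))>0
    s=np.polyfit(l[b],X[...,2][b],1); r=X[...,2][b]-np.polyval(s,l[b]); k=abs(r)<.01
    s=np.polyfit(l[b][k],X[...,2][b][k],1)
    print(n,b.sum(),k.sum(),"angle",np.degrees(np.arctan(-s[0])),"rms",r[k].std())
    C=X[b];print(np.round([C[:,2].min(),C[:,2].max()],3))
o=env.observe();p=o["position"]
l=(np.array(p[:2])-c)@ex; zz=p[2]+.0187
print("grip l,z",l,zz,"angle",np.degrees(np.arctan2(zz-.105,.085-l))-1.6,"r",np.hypot(zz-.105,.085-l),np.round(o["qvel"],2))
E
```

```text
top5 464 458 angle 47.190638045058186 rms 0.0026200221438840245
[0.125 0.25 ]
scene5 118 118 angle 47.58459903355084 rms 0.0033322060662692417
[0.135 0.248]
grip l,z -0.04879173887184492 0.27098070014121517 angle 49.52882232519528 r 0.21318963907685554 [-0.    0.01 -0.16  0.01  0.08  0.01]
```

```bash
python3 -m pendant '[[[0.07,0.03,0.06],0,0],[[0.06,0.02,0.06],0,0],[[0,0,0],0,0],[[0,0,0],0,0],[[0,0,0],0,0],[[0,0,0],0,0],[[0,0,0],0,0],[[0,0,0],0,0],[[0,0,0],0,0],[[0,0,0],0,0],[[0,0,0],0,0],[[0,0,0],0,0]]'
python3 - <<'E'
from h import *
c=np.array([.5965,.2558]);ex=np.array([.934,.358]);ey=np.array([-.358,.934])
im=[]
for n in("top","scene"):
    p,d=env.get_image(n);im.append(p[:,:,::-1]);X=cloud(n,d);h=cv2.cvtColor(p,cv2.COLOR_RGB2HSV)
    l=(X[...,:2]-c)@ex;w=(X[...,:2]-c)@ey
    b=(h[...,0]>100)&(h[...,0]<120)&(h[...,1]>120)&(X[...,2]>.12)&(X[...,2]<.28)&(abs(w)<.105)&(l>-.1)&(l<.1)
    b=cv2.erode(b.astype(np.uint8),np.ones((2,2)))>0
    Q=np.c_[l[b],X[...,2][b]]; v=np.linalg.svd(Q-Q.mean(0),full_matrices=False)[2][0]
    print(n,"TLS angle",np.degrees(np.arctan(-v[1]/v[0])))
    red=((h[...,0]<6)|(h[...,0]>174))&(h[...,1]>180)&(h[...,2]>90)&(np.hypot(X[...,0]-.55,X[...,1]-.103)<.03)
    print("pad z",np.median(X[red][:,2]))
cv2.imwrite("pics/s6.png",np.hstack([cv2.resize(i,(400,300)) for i in im]))
o=env.observe();p=o["position"]
l=(np.array(p[:2])-c)@ex; zz=p[2]+.0187
print("kin angle",np.degrees(np.arctan2(zz-.105,.085-l))-1.6,"width",o["grip_width"],np.round(o["ft_force"],1),np.round(o["qvel"],2),o["time_s"])
E
```

```text
time_s: 13.42
position: [0.5545, 0.2425, 0.2562]
tool_rot: [[-0.934, -0.0, 0.358], [-0.358, 0.0, -0.934], [0.0, -1.0, -0.0]]
ft_force: [2.3, 2.1, -11.5]
grip_width: 0.0114
top TLS angle 48.650388274806105
pad z 0.07177850859583518
scene TLS angle 53.15440647303062
pad z 0.07101851162748801
kin angle 51.20052360695782 width 0.011199690868309907 [  3.    2.5 -12.8] [-0.01  0.09  0.01 -0.14 -0.04  0.04] 13.5167
```

View pics/s6.png

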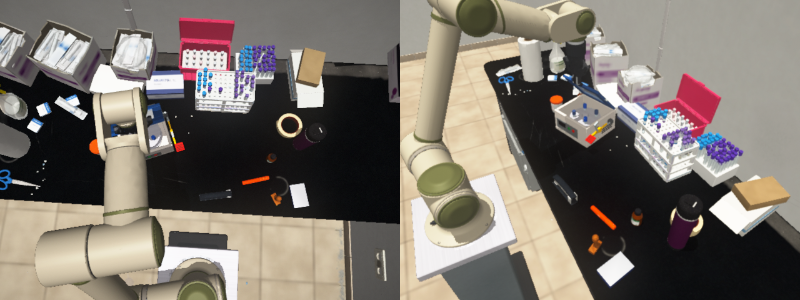

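Everything is in the band, but the downward pull rose to 12 N. I'll back off about 0.8° to centre the lid and relieve it.

```bash
python3 -m pendant '[[[-0.06,-0.02,-0.06],0,0],[[0,0,0],0,0],[[0,0,0],0,0],[[0,0,0],0,0],[[0,0,0],0,0],[[0,0,0],0,0],[[0,0,0],0,0],[[0,0,0],0,0],[[0,0,0],0,0],[[0,0,0],0,0],[[0,0,0],0,0],[[0,0,0],0,0]]'
python3 - <<'E'
from h import *
c=np.array([.5965,.2558]);ex=np.array([.934,.358]);ey=np.array([-.358,.934])
for n in("top","scene"):
    p,d=env.get_image(n);X=cloud(n,d);h=cv2.cvtColor(p,cv2.COLOR_RGB2HSV)
    l=(X[...,:2]-c)@ex;w=(X[...,:2]-c)@ey
    b=(h[...,0]>100)&(h[...,0]<120)&(h[...,1]>120)&(X[...,2]>.12)&(X[...,2]<.28)&(abs(w)<.105)&(l>-.1)&(l<.1)
    b=cv2.erode(b.astype(np.uint8),np.ones((2,2)))>0
    L=l[b];Z=X[...,2][b]; s=np.polyfit(L,Z,1);k=abs(Z-np.polyval(s,L))<.01;Q=np.c_[L[k],Z[k]]
    v=np.linalg.svd(Q-Q.mean(0),full_matrices=False)[2][0]
    a=np.degrees(np.arctan2(Z-.105-.0*Z,.085-L));print(n,np.degrees(np.arctan(-v[1]/v[0])),"top edge polar",np.median(a[Z>.2]))
    hc=p.copy()
o=env.observe();p=o["position"];l=(np.array(p[:2])-c)@ex; zz=p[2]+.0187
print("kin",np.degrees(np.arctan2(zz-.105,.085-l))-1.6,o["grip_width"],np.round(o["ft_force"],1),np.round(o["qvel"],2))
E
```

```text
time_s: 14.52
position: [0.5532, 0.242, 0.255]
tool_rot: [[-0.934, 0.002, 0.358], [-0.358, 0.001, -0.934], [-0.002, -1.0, 0.0]]
ft_force: [5.0, 2.6, -10.4]
grip_width: 0.0112
top 48.315810253302736 top edge polar 53.9886948766301
scene 55.142572397623894 top edge polar 50.80336963196966
kin 50.69151210349401 0.010953145032429227 [  5.3   3.2 -11.1] [-0.1  -0.1  -0.07 -0.03 -0.16 -0.01]
```

```bash
python3 -c "
from rig import env
env.close_job()"
```

```text
the job is handed in; nothing more can be done
```

The latch lever is down in its detent, and I handed the job in with the arm still holding the lid by its grip at about 50°. The clock was at about 14.6 s. No verdict is reported, so I only have my own checks.

- **Lever:** I pressed the red pad with the shut fingers until the force dropped away, pressed a little further, and let go. Its top then measured z 0.072 against an expected 0.071, and it was still there (0.071–0.072) with the lid raised.
- **Grip and lift:** I took the grip from above at 50 N with the jaws across its 12 mm thickness, then raised the lid along its arc. The opening read 11 mm at the end and the arm was practically still.
- **Angle:** The arm position gives 50.7° and the top camera's fit to the lid gives 48.3°. The scene camera disagreed at 55.1°; I discounted it because it sees only a thin sliver of the lid. The lid's upper edge gave 49.4° from the top view, corrected for lid thickness, and roughly 46–51° from the scene view.
- **Odd reading:** The downward pull on the wrist was about 11 N in the final hold, more than the 2 to 4 N the lid should exert. Backing off slightly reduced it by only 1 to 2 N, and I did not find the cause.
- **Other things on the desk:** None look moved in the last pictures, but I did not measure them.

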